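Pin the retaining bar of a coach transport cradle

TASK

Lock the blue model coach into its transport cradle for the journey: swing the retaining bar shut over the coach until it meets its stop, then take the red-headed pin from the wooden block and pass it down through the slotted upper ear, the eye of the bar's sliding tongue and the round hole in the lower ear, until its collar sits flat on the upper ear, and let go. The tongue is pushed back into the bar by an unknown amount, so feel for its eye with the pin's nose and draw it outward into line; press with a few newtons only, never force the pin, and leave the coach, the yellow paint pot, the tree and the tank wagon undisturbed.

Things in the scene. Friction and masses are not known exactly. Their poses are not given: they have to be found in the camera images.
- cradle: Plywood cradle fixed to the table, 132 x 228 mm (x, y), origin on the table under the coach's middle; z up, y from the two-eared steel bracket (-y) to the bar's hinge (+y). The coach lies along x, roof 46 mm up. Bracket: a C open to +y and -x, of two level ears 32 mm (x) by 78 mm (y -106 to -28), 6 mm thick. Nothing on it is above 70 mm except the bar's post (80 mm).
- lower_hole (a point): Centre of the lower ear's round hole, diameter 12 mm, at the ear's upper face: (0, -70, 48) mm in the cradle's frame. The lower ear lies 42 to 48 mm above the table.
- slot (a point): Middle of the upper ear's slot at the ear's upper face, (0, -56, 70) mm in the cradle's frame. The slot is 12 mm wide in x and runs from y = -76 to -36 mm; the ear lies 64 to 70 mm above the table.
- tongue_sleeve (a point): End of the bar's sleeve, 84 mm from the hinge axis, where the steel tongue comes out (20 mm wide, 52 to 60 mm up). Its eye, 11.5 mm wide, 29 mm from its end, starts 5 to 27 mm (unmeasured) nearer the hinge than the lower hole's axis (132 mm from the hinge). The tongue slides along the bar with 3.5 N friction, stays where left and draws out to 1 mm past that axis.
- bar_pivot (a point): point on the upright hinge axis of the retaining bar: (0, 62, 52) mm in the cradle's frame
- bar (a joint): Angle of the aluminium retaining bar, rad: 0 = shut at its stop (bar along the cradle's -y from the hinge, tongue between the ears, no further travel), growing as it swings toward the cradle's -x, to 1.25. A stiff hinge leaves it where it is put; turning it takes about 4 N at the post. The bar is 52 to 60 mm above the table, its end sleeve 50 to 62 mm.
- bar_post (a point): middle of the top of the black post, 12 mm in diameter, that stands 20 mm high on the bar (60 to 80 mm above the table), 45 mm from the hinge axis: push it to swing the bar
- pin: Loose steel pin, upright, 50 g; origin at its tip's centre, z up. Conical nose, 8 mm wide at the tip, 10 mm at 4 mm up; shank 10 mm wide to 34 mm; collar 22 mm wide, 34 to 37 mm; round red knob to grip, 16 mm wide, 37 to 69 mm. Tip height above the table: collar on the upper ear 36 mm, resting on the lower ear 48 mm, on the tongue 60 mm.
- pin_block: wooden block fixed to the table, 46 x 46 x 44 mm, origin under its centre; the pin stands in its round 12 mm through hole, collar on the top, tip 10 mm above the table: lift it at least 40 mm to clear
- coach: blue and grey model coach, 116 x 19 x 36 mm, lying in the cradle; leave it alone
- paint_pot_yellow: paint pot with yellow paint and white cap, 31 mm wide, 42 mm high, origin under its centre; leave it alone
- tree: dark green conical model tree, 45 x 39 x 61 mm, origin under its centre; leave it alone
- tank_wagon: dark grey tank wagon, 77 x 18 x 29 mm, origin under its centre; leave it alone
There are look-alikes about, which are no part of the job. Of the things that look like the pin, the smallest one is meant.

How it is judged:
By the outcome, as a careful person would: the job done as asked, in the order asked, and still so for the second after the job is handed in, with the robot touching nothing.
It also fails if it takes over 64 s, if anything falls off the work surface, if the arm or the gripper's body presses on something with over 40 N, if the wrist force passes 120 N, or if a joint passes its speed limit or range.

ROBOT

A 6-joint arm with a two-finger parallel gripper is mounted at the origin on a cart in front of the work surface, level with it; the furniture and walls round the work are solid. World frame = base frame: x ahead of the robot, y to its left, z up, the work surface at z = 0. Lengths are in m, angles in rad, forces in N, time in s.
With the tool pointing down it reaches from about 0.3 to 0.775 m from the base axis. Payload 14.6 kg.
Tool frame: the origin (TCP) lies at the very end of the fingers, on their centre line; the grasp point (between the pads) lies 19 mm behind it; z points along the fingers, y is the line along which they close (so a half turn about z gives the same grasp; the last joint's range is limited). The gripper opens to 94 mm and grips with 3 to 60 N. Pads are 16 mm wide; open, the fingers measure 119 mm over their backs; the gripper's body (75 mm by 177 mm) begins 78 mm behind the grasp point.
Start: joints at [1.146, 0.3, 1.521, -0, 1.321, -0.067], TCP at [0.193, 0.515, 0.205] pointing down, gripper open.
Joint ranges: [-3.03, 3.03], [-0.79, 2.21], [0.23, 2.52], [-1.04, 4.18], [0, 3.07], [-2.55, 2.55]. Speed limits (rad/s): [2.22, 2.22, 2.57, 3.14, 3.14, 3.14].

INTERFACE

Orientations are given as [roll, pitch, yaw] about the fixed x, y, z axes, in that order (R = Rz(yaw) Ry(pitch) Rx(roll)).
In Python, from station import ctrl, cams gives the robot as it stands. The module is installed in compiled form; this text tells all that it offers.
- The arm moves only by the tool arm_command, never from a script. Its argument "plan" is a list that holds one entry, the list of rows, each a list of 7 numbers: the shift along the tool's x, y, z in parts of the range, where 1.0 means 800 mm, then the turn, a rotation vector about the tool's x, y, z in shares of 4 rad (1.0 is 4 rad), then the closure, from -1 (fully open) to 1 (shut). A call has 1 to 12 rows; each row is the pose to reach, as a shift and turn from the pose commanded when the call began, along the tool's axes at that moment; what a row does not reach only later rows make up. A row lasts 1/10 s, in which the tool goes at most 50 mm and 8.59 degrees, less where a joint would pass 70% of its speed; a pose out of reach is approached as far as the arm can. No shift or turn number may pass 1 either way. A call with a gripper value outside its range is refused whole. The fingers move at their own pace and stop on an object; "squeeze" is the grip in N (left out, the last holds). Time passes only in rows, so rows that repeat a pose let the fingers close. It gives the time, the measured TCP pose, the force, the opening and the grip force at its end, in the units of the state.
- ctrl.get_obs(): the state, without advancing time (a new reading comes with each control period).
- cams.camera(name): name is "scene" or "top" or "wrist"; returns (picture, depth): 400x640x3 uint8, blue, green, red; 400x640 float32, m along the optical axis (not along the pixel's ray), 0 where there is no reading.
- cams.camera_info(name): a dict with "fx", "fy", "cx", "cy" (pixels), "dist_coeffs" ([k1, k2, p1, p2, k3] as OpenCV has them; the pictures are not rectified), "world_to_cam" (4x4, takes a point from world to camera coordinates). Camera axes: x right, y down, z forward; pixel columns grow to the right and rows downward; lengths in m; the calibration is good to about 2 mm. A picture is of the moment at which its call begins: read the wrist's pose just before it. camera_info takes no time and is no camera call; for the wrist camera it gives the pose at the moment of the call.
- ctrl.hand_in(): hands the job in; it is judged then, once.
The state is a dict: "time_s": time; "qpos": joint angles; "joint_vel": joint speeds; "tau": joint torques, N m; "ee_pos": TCP position; "eef_rot": TCP orientation; "force": force on the tool from outside, world axes, zero at the start; "moment": the same for the moment, N m; "grip_width": finger opening in m; "grip_force": force on a finger pad.
Only numpy, scipy, OpenCV 4.12 (cv2) and the standard library are available. Lean on these libraries where they do the work, as an engineer would, in place of code of your own. Each camera call takes 0.05 s, during which the arm holds its last target. There are 200 camera calls.

## Working session

There is one attempt and no reset: what is moved stays moved. The work goes in short steps, Python scripts to look and compute and a tool call to move; the robot and the scene stay as the last step left them, time stands still between calls to the robot, and variables do not carry over. Pictures are saved under pics/ and viewed, at most 10 in all, crops included, and the job is handed in when it is done.

Besides the shell and the picture viewer there is one more tool, called after "Request:" as name(argument=value, ...), one argument or row to a line, values as JSON. arm_command: Moves the arm, as the interface text tells. Its arguments: {"type":"object","properties":{"plan":{"type":"array"},"squeeze":{"type":"number"}},"required":["plan"]}

```bash
mkdir -p pics; cat > h.py <<'E'
import numpy as np, cv2
from station import ctrl, cams
def snap(n,f):
    I=cams.camera_info(n); p,d=cams.camera(n); cv2.imwrite(f'pics/{f}.png',p); np.savez(f'{f}.npz',p=p,d=d,T=I['world_to_cam'],k=[I['fx'],I['fy'],I['cx'],I['cy']],dist=I['dist_coeffs']); return p,d
def load(f):
    z=np.load(f'{f}.npz'); fx,fy,cx,cy=z['k']; K=np.array([[fx,0,cx],[0,fy,cy],[0,0,1]]); return z['p'],z['d'],z['T'],K,z['dist']
def cloud(f):
    p,d,T,K,D=load(f); h,w=d.shape
    uv=np.stack(np.meshgrid(np.arange(w),np.arange(h)),-1).reshape(-1,1,2).astype(float)
    n=cv2.undistortPoints(uv,K,D).reshape(h,w,2)
    P=np.dstack([n*d[...,None],d]); W=np.linalg.inv(T)
    return P@W[:3,:3].T+W[:3,3]
def atz(f,u,v,z):
    p,d,T,K,D=load(f); n=cv2.undistortPoints(np.array([[[u,v]]],float),K,D).ravel(); W=np.linalg.inv(T)
    r=W[:3,:3]@[n[0],n[1],1]; o=W[:3,3]; return o+r*(z-o[2])/r[2]
def proj(f,X):
    p,d,T,K,D=load(f); return cv2.projectPoints(np.array(X,float).reshape(-1,1,3),cv2.Rodrigues(T[:3,:3])[0],T[:3,3],K,D)[0].reshape(-1,2)
E
python3 - <<'E'
from h import *
for n in('scene','top'): snap(n,n+'0')
o=ctrl.get_obs();print(o['time_s'],o['ee_pos'],o['eef_rot'],o['force'],o['grip_width'])
for n in('scene0','top0'): print(load(n)[2].round(3).tolist(), load(n)[3].ravel())
E
```

```text
0.1 [0.19251098 0.51496014 0.20492029] [-3.14053367e+00 -7.03983839e-05  2.78379501e+00] [-0.0936029   0.31189862  1.30895259] 0.09411607667419454
[[0.852, -0.523, 0.022, -0.497], [-0.214, -0.386, -0.897, 0.161], [0.478, 0.76, -0.441, 0.683], [0.0, 0.0, 0.0, 1.0]] [366.18082289   0.         314.63965658   0.         366.18082289
 202.56632814   0.           0.           1.        ]
[[0.026, -1.0, 0.006, -0.067], [-0.993, -0.026, -0.111, 0.552], [0.112, -0.003, -0.994, 0.984], [0.0, 0.0, 0.0, 1.0]] [457.08260853   0.         318.17609404   0.         457.08260853
 190.15910639   0.           0.           1.        ]
```

View pics/scene0.png

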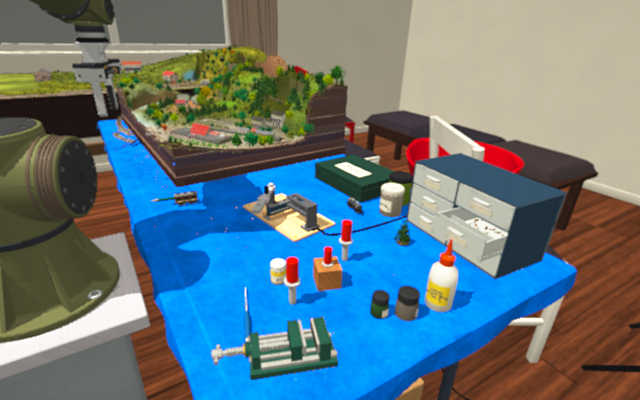

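View pics/top0.png

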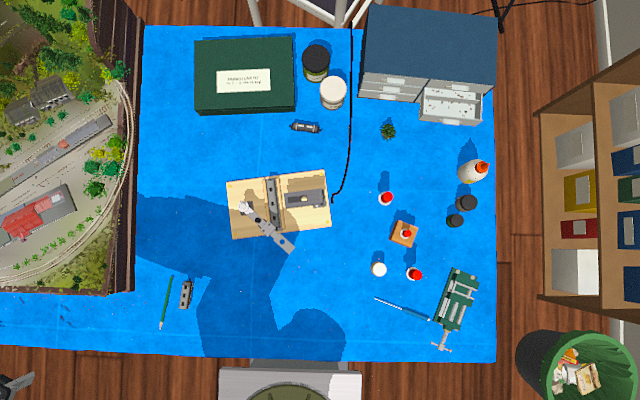

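Pin look-alikes in the top view are (386,198) on a white stand, (413,274) on a white stand, and (405,234) in the wooden block. The last fits because it is the shortest and stands in the wood. The cradle is at about (280,205), with the hinge at left (245,208), the bar swung toward the robot and the bracket at right (305,197). I'll enlarge both areas to confirm.

```bash
python3 - <<'E'
from h import *
p=load('top0')[0]
a=cv2.resize(p[160:265,215:345],None,fx=6,fy=5.7,interpolation=cv2.INTER_CUBIC)
a=cv2.resize(p[162:262,217:347],None,fx=6,fy=6,interpolation=cv2.INTER_CUBIC)
cv2.imwrite('pics/c1.png',a)
q=load('scene0')[0]
b=np.hstack([cv2.resize(p[180:290,355:445],(450,550),interpolation=cv2.INTER_CUBIC),cv2.resize(q[210:310,262:362],None,fx=3.5,fy=5.5,interpolation=cv2.INTER_CUBIC)])
cv2.imwrite('pics/c2.png',b)
W=cloud('top0')
for n,u,v in [('pin',405,234),('blockcorner',394,240),('d1',386,198),('d2',413,274),('board',240,228),('ear',305,187),('post',244,205),('pot',379,269)]: print(n,W[v,u].round(4))
E
```

```text
pin [ 0.4598 -0.2366  0.0826]
blockcorner [ 0.447  -0.2203  0.0437]
d1 [ 0.5337 -0.1947  0.0904]
d2 [ 0.3779 -0.2517  0.094 ]
board [0.4652 0.1211 0.0085]
ear [ 0.5618 -0.0227  0.0112]
post [0.513  0.105  0.0666]
pot [ 0.3837 -0.1886  0.042 ]
```

View pics/c1.png

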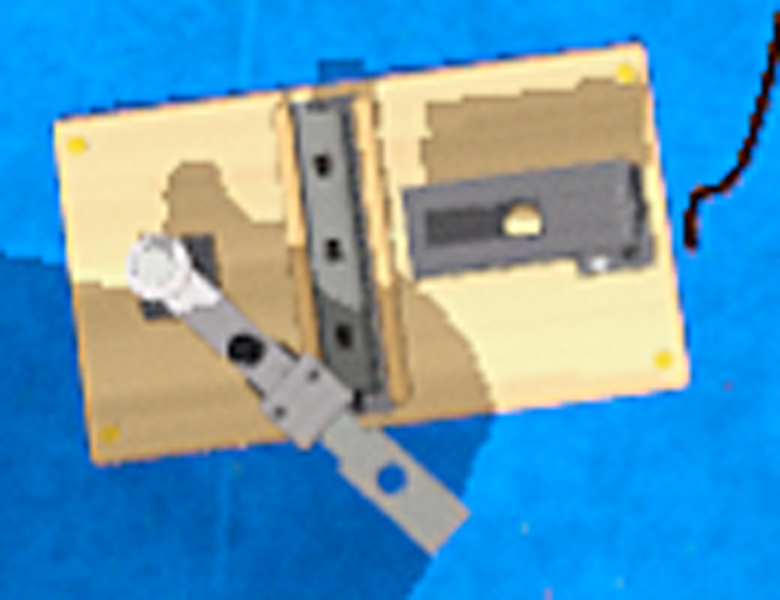

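View pics/c2.png

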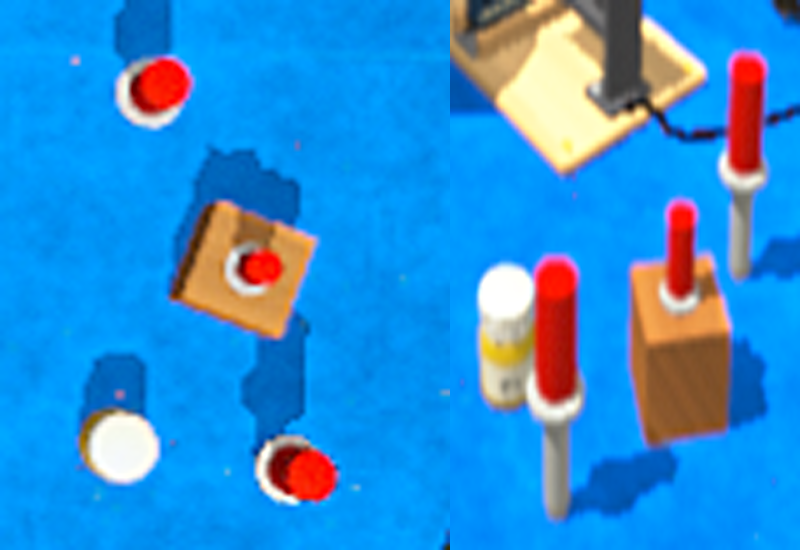

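Crop 2 confirms it: the pin in the wooden block, at crop (262,267), is shorter and thinner than the two free-standing ones at (160,85) and (305,470). In crop 1 the hinge is at (157,262), post (246,348), tongue eye (391,479), slot from about (425,225) to (540,218), and the lower hole's glow at (522,220). Now the metric positions.

```bash
python3 - <<'E'
from h import *
g=lambda u,v:((u+.5)/6-.5+217,(v+.5)/6-.5+162)
W=cloud('top0')
zb=np.median(W[222:234,238:250,2]);print('board z',zb)
# board corners
c=[atz('top0',*g(*q),zb)[:2] for q in[(642,43),(689,385),(95,463),(55,120)]]; c=np.array(c);print(c.round(4).tolist())
print('sides',[np.linalg.norm(c[i]-c[i-1]).round(4) for i in range(4)])
loc=np.array([[66,-114],[-66,-114],[-66,114],[66,114]])/1e3
A=loc-loc.mean(0);B=c-c.mean(0);U,S,V=np.linalg.svd(A.T@B);R=(V.T@U.T);t=c.mean(0)
yaw=np.arctan2(R[1,0],R[0,0]);print('yaw',yaw,'origin',t,'res',(B-A@R.T).round(4).tolist())
L=lambda w:(R.T@(np.array(w)[:2]-t)*1e3).round(1)
for n,u,v,z in[('hinge?',157,262,.064),('post',246,348,.08),('eye',391,479,.06),('slotL',425,225,.07),('lowhole',522,220,.048),('earTL',402,190,.07),('earBL',415,278,.07),('earBR',655,262,.07),('earTR',635,160,.07)]:
    w=atz('top0',*g(u,v),z);print(n,w.round(4),'cradle',L(w))
# depth-based
def reg(f,x0,x1,y0,y1,z0,z1):
    C=cloud(f);m=(C[...,0]>x0)&(C[...,0]<x1)&(C[...,1]>y0)&(C[...,1]<y1)&(C[...,2]>z0)&(C[...,2]<z1);return C[m]
for f in('top0','scene0'):
    k=reg(f,.40,.50,-.28,-.19,.052,.09);b=reg(f,.40,.50,-.28,-.19,.040,.0465)
    print(f,'knob',k.mean(0).round(4),k.min(0).round(4),k.max(0).round(4),len(k),'block',b[:,:2].mean(0).round(4),cv2.minAreaRect((b[:,:2]*1e3).astype(np.float32)),len(b))
p=load('top0')[0].astype(int);red=(p[...,2]>150)&(p[...,1]<60)&(p[...,0]<60)
for a in((225,245,395,415),):
    v,u=np.nonzero(red[a[0]:a[1],a[2]:a[3]]);print('red',u.mean()+a[2],v.mean()+a[0],u.min()+a[2],u.max()+a[2],v.min()+a[0],v.max()+a[0])
    print('knobtop',atz('top0',u.mean()+a[2],v.mean()+a[0],.072))
g2=lambda u,v:((u+.5)/5-.5+355,(v+.5)/5-.5+180)
print('blocktop',[atz('top0',*g2(*q),.044)[:2].round(4).tolist() for q in[(225,201),(318,238),(282,338),(184,300)]])
E
```

```text
board z 0.006932611194542138
[[0.6054, -0.0638], [0.4759, -0.0847], [0.4406, 0.1375], [0.5699, 0.1587]]
sides [np.float64(0.2253), np.float64(0.1311), np.float64(0.225), np.float64(0.131)]
yaw 0.15843504769690334 origin [0.52295302 0.03693353] res [[-0.0008, 0.0014], [0.0001, 0.0014], [0.0008, -0.0016], [-0.0002, -0.0012]]
hinge? [0.5126 0.1081 0.064 ] cradle [ 1.  71.9]
post [0.4821 0.073  0.08  ] cradle [-34.6  42.1]
eye [0.4379 0.0222 0.06  ] cradle [-86.3  -1.1]
slotL [0.5279 0.0124 0.07  ] cradle [  1. -25.]
lowhole [ 0.5326 -0.0213  0.048 ] cradle [  0.4 -59. ]
earTL [0.5402 0.021  0.07  ] cradle [ 14.5 -18.4]
earBL [0.509  0.0154 0.07  ] cradle [-17.2 -19.1]
earBR [ 0.5169 -0.0695  0.07  ] cradle [ -22.8 -104.1]
earTR [ 0.5531 -0.0615  0.07  ] cradle [  14.2 -101.9]
top0 knob [ 0.462  -0.2408  0.075 ] [ 0.4557 -0.248   0.0559] [ 0.4685 -0.2347  0.0826] 52 block [ 0.4615 -0.242 ] ((462.63055419921875, -242.59556579589844), (46.48365783691406, 45.727542877197266), 70.63945770263672) 339
scene0 knob [ 0.4582 -0.247   0.0683] [ 0.4521 -0.2511  0.0521] [ 0.4669 -0.2358  0.0806] 124 block [ 0.4575 -0.2479] ((460.8489990234375, -243.2196044921875), (48.45407485961914, 46.53632736206055), 69.87771606445312) 313
red 407.0263157894737 233.05263157894737 404 410 230 236
knobtop [ 0.46209061 -0.24302668  0.072     ]
blocktop [[0.4912, -0.2321], [0.476, -0.2731], [0.4322, -0.2576], [0.4477, -0.2145]]
```

Careful with the scale: shifts go in shares of 800 mm and turns go in shares of 4 rad. That gives: -404 mm / 800 = -0.505, -324 mm / 800 = -0.405, -0.516 rad / 4 = -0.129.

Request:
arm_command(
  plan=[
    [[-0.505, -0.405, 0, 0, 0, -0.129, 1], [-0.505, -0.405, 0, 0, 0, -0.129, 1], [-0.505, -0.405, 0, 0, 0, -0.129, 1], [-0.505, -0.405, 0, 0, 0, -0.129, 1], [-0.505, -0.405, 0, 0, 0, -0.129, 1], [-0.505, -0.405, 0, 0, 0, -0.129, 1], [-0.505, -0.405, 0, 0, 0, -0.129, 1], [-0.505, -0.405, 0, 0, 0, -0.129, 1], [-0.505, -0.405, 0, 0, 0, -0.129, 1], [-0.505, -0.405, 0, 0, 0, -0.129, 1], [-0.505, -0.405, 0, 0, 0, -0.129, 1], [-0.505, -0.405, 0, 0, 0, -0.129, 1]],
  ],
)

```text
time_s: 1.3
ee_pos: [0.4586, 0.0675, 0.205]
eef_rot: [-3.141, -0.001, -2.987]
force: [0.4, 0.1, 0.2]
grip_width: 0.002
grip_force: 0.0
```

```bash
python3 - <<'E'
from h import *
o=ctrl.get_obs();print(o['ee_pos'],o['eef_rot'])
p,d=snap('wrist','w1'); cv2.imwrite('pics/w1b.png',cv2.resize(p,(800,500)))
E
```

```text
[0.45855542 0.06753702 0.20500044] [-3.14132911e+00 -7.36388912e-04 -2.98709275e+00]
```

View pics/w1b.png

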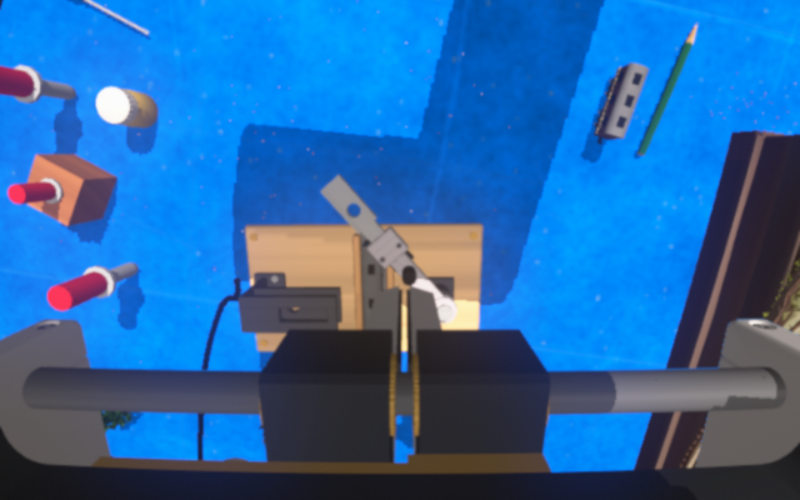

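The wrist view shows the tongue eye at (353,210), post (410,275), hinge (446,312), the ear's top at (290,305), and the block's pin at upper left.

```bash
python3 - <<'E'
from h import *
t=np.array([.5219,.0471]);a=.158;R=np.array([[np.cos(a),-np.sin(a)],[np.sin(a),np.cos(a)]])
for n,u,v,z in[('hinge',446,312,.064),('post',409,273,.08),('eye',353,210.5,.06),('slot',303,311,.07),('earNL',241,293,.07),('earNR',340,290,.07),('tip',340,177,.06)]:
    w=atz('w1',(u+.5)/1.25-.5,(v+.5)/1.25-.5,z);print(n,w.round(4),(R.T@(w[:2]-t)*1e3).round(1))
C=cloud('w1')
for n,u,v in[('hinge',446,312),('post',409,273),('ear',260,300),('bar',365,225),('pinknob',18,192)]:print(n,C[int(v/1.25),int(u/1.25)].round(4))
E
```

```text
hinge [0.5109 0.1112 0.064 ] [-0.8 65.1]
post [0.4773 0.074  0.08  ] [-39.9  33.6]
eye [0.4381 0.0223 0.06  ] [-86.7 -11.3]
slot [ 0.5262 -0.0075  0.07  ] [ -4.4 -54.6]
earNL [ 0.5185 -0.06    0.07  ] [ -20.2 -105.3]
earNR [0.5031 0.021  0.07  ] [-22.7 -22.9]
tip [0.4132 0.0088 0.06  ] [-113.3  -20.7]
hinge [0.5087 0.1096 0.0686]
post [0.477  0.0739 0.0797]
ear [ 0.5231 -0.0444  0.0679]
bar [0.4482 0.0337 0.061 ]
pinknob [ 0.4594 -0.2406  0.0795]
```

In the tool's units: 139 mm / 800 = 0.1738, 100 mm / 800 = 0.125.

Request:
arm_command(
  plan=[
    [[0, 0, 0.0625, 0, 0, 0, 1], [0, 0, 0.125, 0, 0, 0, 1], [0, 0, 0.1738, 0, 0, 0, 1], [0, 0, 0.1738, 0, 0, 0, 1]],
  ],
)

```text
time_s: 1.75
ee_pos: [0.456, 0.0712, 0.0636]
eef_rot: [3.141, -0.004, -2.982]
force: [0.1, -0.6, 1.6]
grip_width: 0.0007
grip_force: 0.0
```

In the tool's units: -40 mm / 800 = -0.05, -37 mm / 800 = -0.0463.

Request:
arm_command(
  plan=[
    [[-0.01, -0.0013, -0.0025, 0, 0, 0, 1], [-0.0163, -0.0013, -0.0025, 0, 0, 0, 1], [-0.02, -0.005, -0.0025, 0, 0, 0, 1], [-0.0225, -0.0081, -0.0025, 0, 0, 0, 1], [-0.0275, -0.0119, -0.0025, 0, 0, 0, 1], [-0.0319, -0.0144, -0.0025, 0, 0, 0, 1], [-0.0375, -0.0169, -0.0025, 0, 0, 0, 1], [-0.0425, -0.0188, -0.0025, 0, 0, 0, 1], [-0.0463, -0.02, -0.0025, 0, 0, 0, 1], [-0.05, -0.0206, -0.0025, 0, 0, 0, 1], [-0.05, -0.0206, -0.0025, 0, 0, 0, 1]],
  ],
)

```text
time_s: 2.85
ee_pos: [0.4998, 0.0604, 0.0688]
eef_rot: [-3.141, -0.0, -2.983]
force: [-2.4, -2.4, -1.0]
grip_width: 0.0006
grip_force: 1.0
```

In the tool's units: -5 mm / 800 = -0.0063, -4 mm / 800 = -0.005.

Request:
arm_command(
  plan=[
    [[-0.0025, 0, 0, 0, 0, 0, 1], [-0.005, 0, 0, 0, 0, 0, 1], [-0.0063, 0, 0, 0, 0, 0, 1], [-0.0063, 0, 0, 0, 0, 0, 1]],
  ],
)

```text
time_s: 3.25
ee_pos: [0.5042, 0.061, 0.0686]
eef_rot: [-3.142, -0.001, -2.983]
force: [-7.9, -3.4, 3.6]
grip_width: 0.0003
grip_force: 4.1
```

In the tool's units: -1.5 mm / 800 = -0.0019, -1 mm / 800 = -0.0013.

Request:
arm_command(
  plan=[
    [[-0.0013, 0, 0, 0, 0, 0, 1], [-0.0019, 0, 0, 0, 0, 0, 1], [-0.0019, 0, 0, 0, 0, 0, 1]],
  ],
)

```text
time_s: 3.55
ee_pos: [0.5046, 0.0611, 0.0685]
eef_rot: [3.142, -0.004, -2.983]
force: [-16.8, -5.0, 10.6]
grip_width: 0.0005
grip_force: 8.4
```

In the tool's units: -293 mm / 800 = -0.3663, -100 mm / 800 = -0.125.

Request:
arm_command(
  plan=[
    [[0.0075, 0, 0, 0, 0, 0, 1], [0.0175, 0, 0, 0, 0, 0, 1], [0.02, 0, -0.0625, 0, 0, 0, 1], [0.02, -0.025, -0.1125, 0, 0, 0, 1], [0.0375, -0.0875, -0.125, 0, 0, 0, 0.15], [0.0563, -0.15, -0.125, 0, 0, 0, 0.15], [0.075, -0.2063, -0.125, 0, 0, 0, 0.15], [0.0875, -0.2625, -0.125, 0, 0, 0, 0.15], [0.1, -0.3188, -0.125, 0, 0, 0, 0.15], [0.1125, -0.3663, -0.125, 0, 0, 0, 0.15], [0.1125, -0.3663, -0.125, 0, 0, 0, 0.15], [0.1125, -0.3663, -0.125, 0, 0, 0, 0.15]],
  ],
)

```text
time_s: 4.75
ee_pos: [0.4632, -0.2425, 0.1684]
eef_rot: [3.142, 0.0, -2.985]
force: [-0.0, -0.2, 0.1]
grip_width: 0.04
grip_force: 0.0
```

```bash
python3 - <<'E'
from h import *
p,d=snap('top','top1'); o=ctrl.get_obs();print(o['ee_pos'],o['eef_rot'],o['force'])
q,_=snap('wrist','w2')
a=cv2.resize(p[162:232,217:347],(800,431),interpolation=cv2.INTER_CUBIC)
cv2.imwrite('pics/c3.png',a)
E
```

```text
[ 0.46343867 -0.24172942  0.16851922] [ 3.14158753e+00  5.11647553e-04 -2.98345610e+00] [ 0.65956301  0.54781163 -0.07683112]
```

View pics/c3.png

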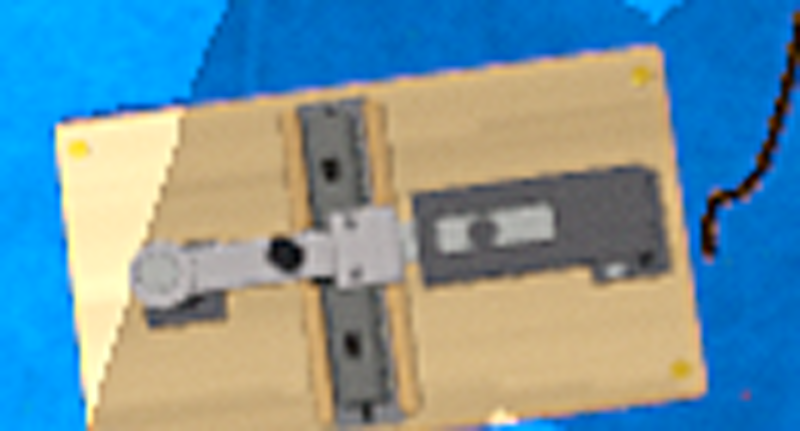

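View pics/w2.png

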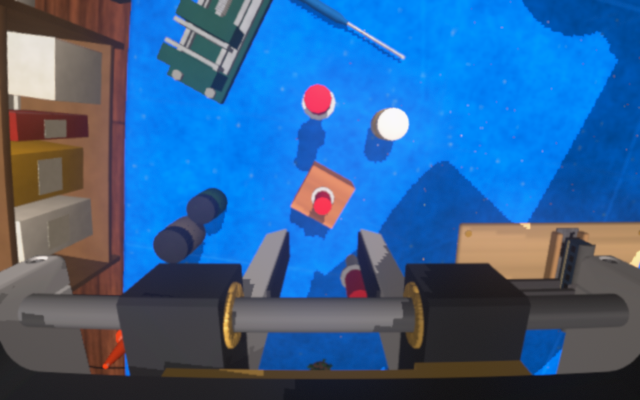

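In c3 the bar is shut. The post is at (287,254), the slot spans (436,238) to (555,222), and the eye is at (483,233). In w2 the pin knob is at (322,202) in the block, centred between the open fingers.

```bash
python3 - <<'E'
from h import *
s=130/800.
g=lambda u,v:((u+.5)*s-.5+217,(v+.5)*s-.5+162)
t=np.array([.5219,.0471]);a=.158;R=np.array([[np.cos(a),-np.sin(a)],[np.sin(a),np.cos(a)]])
for n,u,v,z in[('hinge',161,272,.068),('post',287,252,.08),('eye',483,233,.06),('slotL',436,237,.07),('slotR',555,222,.07),('slotmidT',492,213,.07),('slotmidB',495,248,.07),('earTL',413,197,.07),('earBL',425,286,.07),('earTR',655,167,.07),('earBR',668,271,.07),('sleeve end c',400,245,.06)]:
    w=atz('top1',*g(u,v),z);print(n,w.round(4),(R.T@(w[:2]-t)*1e3).round(1))
p,d,T,K,D=load('w2');p=p.astype(int);red=(p[...,2]>130)&(p[...,1]<60)&(p[...,0]<70);red[:,:305]=0;red[:,340:]=0;red[:185]=0;red[220:]=0
v,u=np.nonzero(red);print(u.min(),u.max(),v.min(),v.max())
C=cloud('w2');q=C[red];print('knob pts',q.mean(0).round(4),q.min(0).round(4),q.max(0).round(4));top=q[q[:,2]>.076];print('top',top.mean(0),len(top))
m=(abs(C[...,2]-.044)<.002)&(abs(C[...,0]-.46)<.04)&(abs(C[...,1]+.243)<.04);print(cv2.minAreaRect((C[m][:,:2]*1e3).astype(np.float32)))
# expected projection of knob for candidates
for x,y in((.462,-.243),(.4635,-.2417)): print(proj('w2',[[x,y,.079],[x,y,.047]]))
E
```

```text
hinge [0.5112 0.1074 0.068 ] [-1.1 61.3]
post [0.5183 0.0625 0.08  ] [-1.1 15.8]
eye [ 0.5285 -0.0034  0.06  ] [ -1.5 -50.9]
slotL [0.5257 0.0123 0.07  ] [ -1.7 -34.9]
slotR [ 0.532  -0.0287  0.07  ] [ -1.9 -76.4]
slotmidT [ 0.5346 -0.0068  0.07  ] [  4.1 -55.2]
slotmidB [ 0.5225 -0.0082  0.07  ] [ -8.1 -54.7]
earTL [0.5394 0.0208 0.07  ] [ 13.2 -28.8]
earBL [0.5087 0.0156 0.07  ] [-18.  -29.1]
earTR [ 0.5521 -0.0628  0.07  ] [  12.5 -113.3]
earBR [ 0.5161 -0.0682  0.07  ] [ -23.9 -112.9]
sleeve end c [0.5235 0.0255 0.06  ] [ -1.8 -21.6]Traceback (most recent call last):
  File "<stdin>", line 8, in <module>
    return umr_minimum(a, axis, None, out, keepdims, initial, where)
ValueError: zero-size array to reduction operation minimum which has no identity
```

```bash
python3 - <<'E'
from h import *
p,d,T,K,D=load('w2');C=cloud('w2')
hsv=cv2.cvtColor(p,cv2.COLOR_BGR2HSV);r=(hsv[...,1]>200)&((hsv[...,0]<5)|(hsv[...,0]>172))&(hsv[...,2]>90)
m=np.zeros(r.shape,bool);m[185:220,308:336]=r[185:220,308:336];v,u=np.nonzero(m);print(u.min(),u.max(),v.min(),v.max())
q=C[m];top=q[q[:,2]>.077];print('top',top.mean(0).round(4),top.min(0).round(4),top.max(0).round(4),len(top))
m=(abs(C[...,2]-.044)<.0025)&(abs(C[...,0]-.46)<.04)&(abs(C[...,1]+.243)<.04);print(cv2.minAreaRect((C[m][:,:2]*1e3).astype(np.float32)))
for x,y in((.462,-.243),(.4635,-.2417)): print(proj('w2',[[x,y,.079],[x,y,.047]]))
E
```

```text
325 325 211 211
top [ 0.4658 -0.2401  0.0798] [ 0.4658 -0.2401  0.0798] [ 0.4658 -0.2401  0.0798] 1
((461.6774597167969, -242.77304077148438), (46.103553771972656, 46.386085510253906), 69.79911041259766)
[[322.29763693 206.06049231]
 [322.38834162 197.95000661]]
[[323.51929022 207.96422804]
 [323.48656782 199.67198792]]
```

In the tool's units: 118 mm / 800 = 0.1475, 110 mm / 800 = 0.1375.

Request:
arm_command(
  plan=[
    [[0.0025, -0.0013, 0.05, 0, 0, 0, 0.15], [0.0025, -0.0013, 0.1, 0, 0, 0, 0.15], [0.0025, -0.0013, 0.1375, 0, 0, 0, 0.15], [0.0025, -0.0013, 0.1475, 0, 0, 0, 0.15], [0.0025, -0.0013, 0.1475, 0, 0, 0, 0.15], [0.0025, -0.0013, 0.1475, 0, 0, 0, 1], [0.0025, -0.0013, 0.1475, 0, 0, 0, 1], [0.0025, -0.0013, 0.1475, 0, 0, 0, 1], [0.0025, -0.0013, 0.1475, 0, 0, 0, 1], [0.0025, -0.0013, 0.1475, 0, 0, 0, 1], [0.0025, -0.0013, 0.1475, 0, 0, 0, 1]],
  ],
  squeeze=35,
)

```text
time_s: 5.95
ee_pos: [0.462, -0.2438, 0.0514]
eef_rot: [-3.141, 0.001, -2.984]
force: [-1.6, 2.1, 7.2]
grip_width: 0.015
grip_force: 35.0
```

In the tool's units: -70 mm / 800 = -0.0875, -60 mm / 800 = -0.075.

Request:
arm_command(
  plan=[
    [[0, 0, -0.0063, 0, 0, 0, 1], [0, 0, -0.0188, 0, 0, 0, 1], [0, 0, -0.0438, 0, 0, 0, 1], [0, 0, -0.075, 0, 0, 0, 1], [0, 0, -0.0875, 0, 0, 0, 1], [0, 0, -0.0875, 0, 0, 0, 1], [0, 0, -0.0875, 0, 0, 0, 1]],
  ],
)

```text
time_s: 6.65
ee_pos: [0.4613, -0.2435, 0.1198]
eef_rot: [3.141, -0.0, -2.983]
force: [-0.3, 0.5, -0.8]
grip_width: 0.0153
grip_force: 35.0
```

```bash
python3 - <<'E'
from h import *
o=ctrl.get_obs();print(o['time_s'],o['ee_pos'],o['eef_rot'],o['force'],o['grip_width'],o['grip_force'])
q,_=snap('wrist','w3'); p,_=snap('scene','s3')
cv2.imwrite('pics/c4.png',np.hstack([cv2.resize(q[150:350,225:425],(400,400)),cv2.resize(p[190:290,280:380],(400,400))]))
C=cloud('s3')
E
```

```text
6.65 [ 0.46127387 -0.24345472  0.1198163 ] [ 3.14116749e+00 -4.69452291e-04 -2.98343919e+00] [-0.25745827  0.51874972 -0.80728984] 0.015312527228367158 34.99989330768585
```

View pics/c4.png

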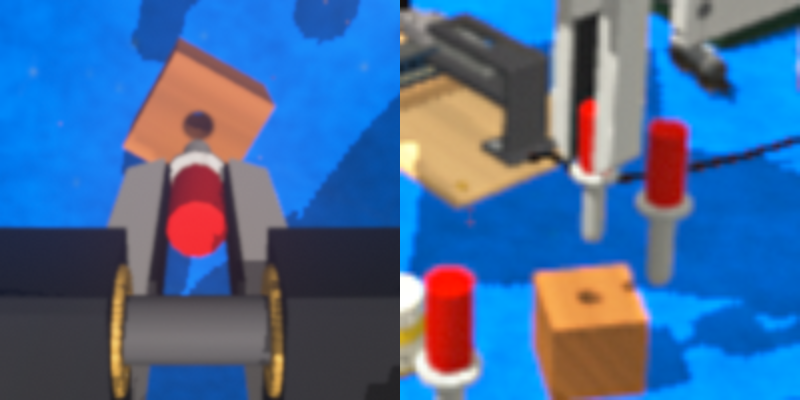

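The pin is held upright, its tip is clear of the block, and the block's hole is empty. I'll measure the pin's offset in the grip.

```bash
python3 - <<'E'
from h import *
tcp=np.array([.46127,-.24345,.1198]);a=.158;R=np.array([[np.cos(a),-np.sin(a)],[np.sin(a),np.cos(a)]])
L=lambda w:(R.T@(w[:2]-tcp[:2])*1e3).round(1)
w=atz('w3',225+195/2,150+230/2,.1474);print('knob top',L(w))
w=atz('w3',225+196/2,150+142/2,.0784);print('tip front?',L(w))
print(proj('w3',[np.r_[tcp[:2]+R@[dx,0],z] for z in(.1474,.0784) for dx in(0,.003)]))
# scene: collar and tip
for n,u,v,z in[('tip',193,236,.079),('collar',195,178,.115),('knobtop',190,104,.147)]:
    U,V=280+u-400+0,0
for n,u,v,z in[('tip',594,238,.0784),('collar',594,176,.114)]:
    w=atz('s3',280+(u-400)/4,190+v/4,z);print(n,L(w))
print(proj('s3',[np.r_[tcp[:2],z] for z in(.1474,.114,.0784)]))
E
```

```text
knob top [ 0.  -0.6]
tip front? [-2.7 -0.4]
[[323.70794658 264.91210461]
 [323.70718261 270.35630211]
 [323.52172869 224.56330033]
 [323.52186715 228.56895597]]
tip [-1.4 -2.8]
collar [-4.8 -4.5]
[[329.50843628 216.03997126]
 [328.77666567 232.15663639]
 [328.03236275 248.57962563]]
```

In the tool's units: 226.5 mm / 800 = 0.2831, 210 mm / 800 = 0.2625.

Request:
arm_command(
  plan=[
    [[0, 0, -0.025, 0, 0, 0, 1], [-0.025, 0.05, -0.025, 0, 0, 0, 1], [-0.05, 0.1063, -0.025, 0, 0, 0, 1], [-0.075, 0.1625, -0.025, 0, 0, 0, 1], [-0.1, 0.2188, -0.025, 0, 0, 0, 1], [-0.1188, 0.2625, -0.025, 0, 0, 0, 1], [-0.1305, 0.2831, -0.0188, 0, 0, 0, 1], [-0.1305, 0.2831, -0.01, 0, 0, 0, 1], [-0.1305, 0.2831, -0.01, 0, 0, 0, 1], [-0.1305, 0.2831, -0.01, 0, 0, 0, 1], [-0.1305, 0.2831, -0.01, 0, 0, 0, 1]],
  ],
)

```text
time_s: 7.85
ee_pos: [0.5288, -0.0045, 0.1285]
eef_rot: [-3.142, -0.0, -2.985]
force: [-0.2, -0.0, -0.3]
grip_width: 0.0152
grip_force: 35.0
```

```bash
python3 - <<'E'
from h import *
o=ctrl.get_obs();print(o['time_s'],o['ee_pos'],o['eef_rot'],o['force'],o['grip_width'])
q,_=snap('wrist','w4')
cv2.imwrite('pics/c5.png',cv2.resize(q[170:300,225:425],(800,520),interpolation=cv2.INTER_CUBIC))
E
```

```text
7.85 [ 0.52884527 -0.00450114  0.12852169] [-3.14152329e+00 -9.65640187e-06 -2.98482932e+00] [-0.19641036 -0.02793774 -0.26506545] 0.015151551331351215
```

View pics/c5.png

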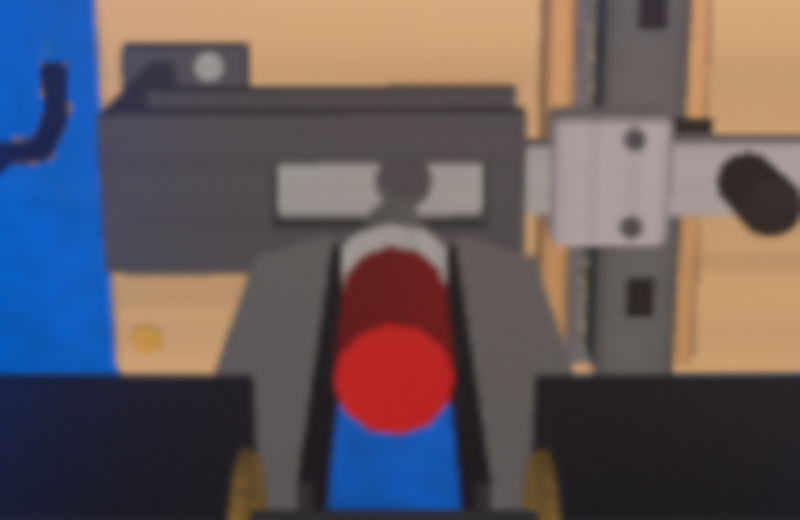

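The wrist crop shows the slot spanning (277,163)–(484,222), the eye about x=403, and the pin's shank just below it at x≈396.

```bash
python3 - <<'E'
from h import *
tcp=np.array([.52885,-.0045]);a=.158;R=np.array([[np.cos(a),-np.sin(a)],[np.sin(a),np.cos(a)]])
for n,u,v,z in[('slotL',277,190,.07),('slotR',484.5,190,.07),('slot far(-x)',380,162.5,.07),('slot near(+x), top edge',350,217,.07),('slot near alt',350,223,.07),('eye',403,183,.06),('earTop -x',300,110,.07),('shank L',368,212,.087),('shankR',424,212,.087),('knob',395,378,.156)]:
    w=atz('w4',225+(u+.5)/4-.5,170+(v+.5)/4-.5,z);print(n,'rel tcp cradle axes mm',(R.T@(w[:2]-tcp)*1e3).round(1))
E
```

```text
slotL rel tcp cradle axes mm [ -0.6 -22.7]
slotR rel tcp cradle axes mm [-0.6 17. ]
slot far(-x) rel tcp cradle axes mm [-6.1 -3. ]
slot near(+x), top edge rel tcp cradle axes mm [ 4.8 -8.8]
slot near alt rel tcp cradle axes mm [ 6.  -8.8]
eye rel tcp cradle axes mm [0.8 1.5]
earTop -x rel tcp cradle axes mm [-16.3 -18. ]
shank L rel tcp cradle axes mm [-1.4 -4.9]
shankR rel tcp cradle axes mm [-1.4  5.1]
knob rel tcp cradle axes mm [-0.4 -0.1]
```

In the tool's units: 23 mm / 800 = 0.0288, 1.3 mm / 800 = 0.0016.

Request:
arm_command(
  plan=[
    [[0.0004, 0.0016, 0.0063, 0, 0, 0, 1], [0.0004, 0.0016, 0.0125, 0, 0, 0, 1], [0.0004, 0.0016, 0.0188, 0, 0, 0, 1], [0.0004, 0.0016, 0.0213, 0, 0, 0, 1], [0.0004, 0.0016, 0.0238, 0, 0, 0, 1], [0.0004, 0.0016, 0.0263, 0, 0, 0, 1], [0.0004, 0.0016, 0.0275, 0, 0, 0, 1], [0.0004, 0.0016, 0.0288, 0, 0, 0, 1], [0.0004, 0.0016, 0.0288, 0, 0, 0, 1]],
  ],
)

```text
time_s: 8.8
ee_pos: [0.5284, -0.0022, 0.1054]
eef_rot: [3.142, -0.0, -2.983]
force: [-0.3, 0.7, -0.1]
grip_width: 0.0149
grip_force: 35.0
```

In the tool's units: 6 mm / 800 = 0.0075, 5 mm / 800 = 0.0063.

Request:
arm_command(
  plan=[
    [[0, 0, 0.0013, 0, 0, 0, 1], [0, 0, 0.0025, 0, 0, 0, 1], [0, 0, 0.0038, 0, 0, 0, 1], [0, 0, 0.005, 0, 0, 0, 1], [0, 0, 0.0063, 0, 0, 0, 1], [0, 0, 0.0075, 0, 0, 0, 1], [0, 0, 0.0075, 0, 0, 0, 1]],
  ],
)

```text
time_s: 9.5
ee_pos: [0.5284, -0.0022, 0.0993]
eef_rot: [3.142, -0.0, -2.983]
force: [-0.1, -0.3, -0.3]
grip_width: 0.0151
grip_force: 35.0
```

In the tool's units: 7 mm / 800 = 0.0088, 6 mm / 800 = 0.0075.

Request:
arm_command(
  plan=[
    [[0, 0, 0.0013, 0, 0, 0, 1], [0, 0, 0.0025, 0, 0, 0, 1], [0, 0, 0.0038, 0, 0, 0, 1], [0, 0, 0.005, 0, 0, 0, 1], [0, 0, 0.0063, 0, 0, 0, 1], [0, 0, 0.0075, 0, 0, 0, 1], [0, 0, 0.0088, 0, 0, 0, 1], [0, 0, 0.0088, 0, 0, 0, 1]],
  ],
)

```text
time_s: 10.3
ee_pos: [0.5284, -0.0022, 0.0923]
eef_rot: [3.142, -0.0, -2.983]
force: [-0.4, 0.2, -0.9]
grip_width: 0.0156
grip_force: 35.0
```

In the tool's units: -16.5 mm / 800 = -0.0206, -15 mm / 800 = -0.0188.

Request:
arm_command(
  plan=[
    [[0, -0.0013, 0, 0, 0, 0, 1], [0, -0.0038, 0, 0, 0, 0, 1], [0, -0.0063, 0, 0, 0, 0, 1], [0, -0.0088, 0, 0, 0, 0, 1], [0, -0.0113, 0, 0, 0, 0, 1], [0, -0.0138, 0, 0, 0, 0, 1], [0, -0.0163, 0, 0, 0, 0, 1], [0, -0.0188, 0, 0, 0, 0, 1], [0, -0.0206, 0, 0, 0, 0, 1], [0, -0.0206, 0, 0, 0, 0, 1]],
  ],
)

```text
time_s: 11.3
ee_pos: [0.5311, -0.0188, 0.0924]
eef_rot: [-3.141, 0.0, -2.984]
force: [-1.1, 2.3, -0.6]
grip_width: 0.0155
grip_force: 35.0
```

In the tool's units: 3.5 mm / 800 = 0.0044, -2.3 mm / 800 = -0.0029.

Request:
arm_command(
  plan=[
    [[0, -0.0013, 0, 0, 0, 0, 1], [0, -0.0025, 0, 0, 0, 0, 1], [0, -0.0029, 0, 0, 0, 0, 1], [0, -0.0029, 0, 0, 0, 0, 1], [0, -0.0029, 0.0013, 0, 0, 0, 1], [0, -0.0029, 0.0025, 0, 0, 0, 1], [0, -0.0029, 0.0038, 0, 0, 0, 1], [0, -0.0029, 0.0044, 0, 0, 0, 1], [0, -0.0029, 0.0044, 0, 0, 0, 1]],
  ],
)

```text
time_s: 12.2
ee_pos: [0.5315, -0.0208, 0.0889]
eef_rot: [-3.142, 0.0, -2.983]
force: [0.0, 2.1, -0.0]
grip_width: 0.0153
grip_force: 35.0
```

In the tool's units: 2.5 mm / 800 = 0.0031, 2 mm / 800 = 0.0025.

Request:
arm_command(
  plan=[
    [[0, 0, 0.0006, 0, 0, 0, 1], [0, 0, 0.0013, 0, 0, 0, 1], [0, 0, 0.0019, 0, 0, 0, 1], [0, 0, 0.0025, 0, 0, 0, 1], [0, 0, 0.0031, 0, 0, 0, 1], [0, 0, 0.0031, 0, 0, 0, 1]],
  ],
)

```text
time_s: 12.8
ee_pos: [0.5314, -0.0208, 0.0864]
eef_rot: [-3.142, 0.0, -2.983]
force: [0.1, 3.4, 1.0]
grip_width: 0.0153
grip_force: 35.0
```

In the tool's units: 2 mm / 800 = 0.0025, 1.5 mm / 800 = 0.0019.

Request:
arm_command(
  plan=[
    [[0, 0, 0.0006, 0, 0, 0, 1], [0, 0, 0.0013, 0, 0, 0, 1], [0, 0, 0.0019, 0, 0, 0, 1], [0, 0, 0.0025, 0, 0, 0, 1], [0, 0, 0.0025, 0, 0, 0, 1]],
  ],
)

```text
time_s: 13.3
ee_pos: [0.5314, -0.0208, 0.0844]
eef_rot: [3.142, -0.0, -2.983]
force: [1.0, 2.9, 1.0]
grip_width: 0.0152
grip_force: 35.0
```

In the tool's units: 5 mm / 800 = 0.0063, 4 mm / 800 = 0.005.

Request:
arm_command(
  plan=[
    [[0, 0, 0.0013, 0, 0, 0, 1], [0, 0, 0.0025, 0, 0, 0, 1], [0, 0, 0.0038, 0, 0, 0, 1], [0, 0, 0.005, 0, 0, 0, 1], [0, 0, 0.0063, 0, 0, 0, 1], [0, 0, 0.0063, 0, 0, 0, 1]],
  ],
)

```text
time_s: 13.9
ee_pos: [0.5313, -0.0208, 0.0793]
eef_rot: [3.142, -0.0, -2.983]
force: [0.2, 3.2, 0.3]
grip_width: 0.0154
grip_force: 35.0
```

In the tool's units: 2 mm / 800 = 0.0025, 1.5 mm / 800 = 0.0019.

Request:
arm_command(
  plan=[
    [[0, 0, 0.0006, 0, 0, 0, 1], [0, 0, 0.0013, 0, 0, 0, 1], [0, 0, 0.0019, 0, 0, 0, 1], [0, 0, 0.0025, 0, 0, 0, 1], [0, 0, 0.0025, 0, 0, 0, 1]],
  ],
)

```text
time_s: 14.4
ee_pos: [0.5314, -0.0208, 0.0775]
eef_rot: [3.142, 0.0, -2.983]
force: [1.3, 1.7, 1.6]
grip_width: 0.0151
grip_force: 35.0
```

In the tool's units: 0.6 mm / 800 = 0.0008, 0.3 mm / 800 = 0.0004.

Request:
arm_command(
  plan=[
    [[0, 0, 0.0004, 0, 0, 0, 1], [0, 0, 0.0008, 0, 0, 0, 1], [0, 0, 0.0008, 0, 0, 0, 1]],
  ],
)

```text
time_s: 14.7
ee_pos: [0.5315, -0.0208, 0.0774]
eef_rot: [-3.142, 0.0, -2.983]
force: [-2.6, 4.0, 8.6]
grip_width: 0.0153
grip_force: 35.0
```

In the tool's units: -0.4 mm / 800 = -0.0005.

Request:
arm_command(
  plan=[
    [[0, 0, -0.0005, 0, 0, 0, 1], [0, 0, -0.0005, 0, 0, 0, 0.15], [0, 0, -0.0005, 0, 0, 0, 0.15], [0, 0, -0.0005, 0, 0, 0, 0.15], [0, 0, -0.0005, 0, 0, 0, 0.15], [0, 0, -0.0005, 0, 0, 0, 0.15]],
  ],
)

```text
time_s: 15.3
ee_pos: [0.5314, -0.0209, 0.0772]
eef_rot: [-3.142, -0.0, -2.983]
force: [0.1, 0.2, -0.2]
grip_width: 0.0395
grip_force: 0.0
```

In the tool's units: -120 mm / 800 = -0.15, 100 mm / 800 = 0.125.

Request:
arm_command(
  plan=[
    [[0, 0, -0.025, 0, 0, 0, 0.15], [0, 0, -0.0625, 0, 0, 0, 0.15], [0, 0, -0.1125, 0, 0, 0, 0.15], [0, 0, -0.15, 0, 0, 0, 0.15], [0.075, 0, -0.15, 0, 0, 0, 0.15], [0.125, 0, -0.15, 0, 0, 0, 0.15], [0.125, 0, -0.15, 0, 0, 0, 0.15], [0.125, 0, -0.15, 0, 0, 0, 0.15]],
  ],
)

```text
time_s: 16.1
ee_pos: [0.4327, -0.0368, 0.198]
eef_rot: [-3.141, 0.002, -2.984]
force: [0.1, 0.0, 0.4]
grip_width: 0.0401
grip_force: 0.0
```

```bash
python3 - <<'E'
from h import *
p,d=snap('scene','s5');q,_=snap('top','t5')
cv2.imwrite('pics/c6.png',np.hstack([cv2.resize(p[170:250,235:345],(400,400),interpolation=cv2.INTER_CUBIC),cv2.resize(q[160:260,220:345],(400,400),interpolation=cv2.INTER_CUBIC)]))
C=cloud('s5')
m=(np.hypot(C[...,0]-.5314,C[...,1]+.0208)<.016)&(C[...,2]>.06);print('pin top z',C[m][:,2].max())
o=ctrl.get_obs();print(o['time_s'],o['ee_pos'],o['grip_width'])
# bar still shut? others unmoved
p0=load('scene0')[0].astype(int)
E
```

```text
pin top z 0.10551637786474333
16.2 [ 0.43369484 -0.03660492  0.1976004 ] 0.03977228211365945
```

View pics/c6.png

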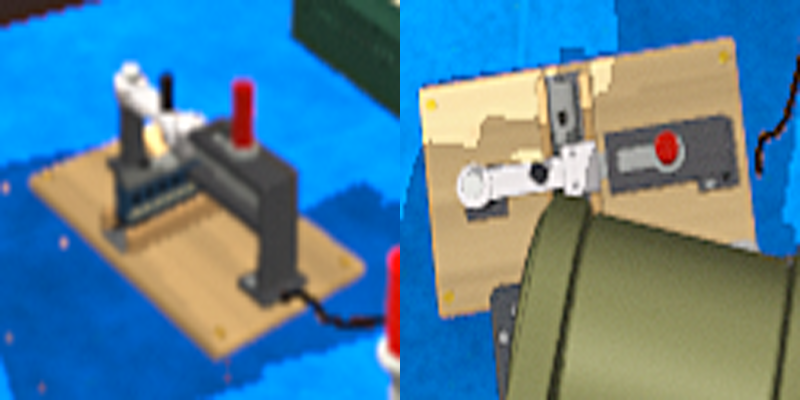

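The pin stands upright at (242,115) left and (668,150) right, with its collar on the upper ear. Its top measures 105.5 mm against the 105 mm expected. The bar is shut and nothing else has moved.

```bash
python3 -c "
from station import ctrl
print(ctrl.hand_in())"
```

```text
the job is handed in; nothing more can be done
None
```

The coach is locked in its cradle: the bar is shut at its stop, the pin runs through both ears and the tongue's eye with its collar seated on the upper ear, and the job was handed in at about 16 s.

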